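Load a tube into the bench tube reader by its feed ramp and start the reading

ROBOT

A 6-joint arm with a two-finger parallel gripper is mounted at the origin on a cart in front of the work surface, level with it; the furniture and walls round the work are solid. World frame = base frame: x ahead of the robot, y to its left, z up, the work surface at z = 0. Lengths are in mm, angles in rad, forces in N, time in s.
With the tool pointing down it reaches from about 350 to 725 mm from the base axis. Payload 4.3 kg.
Tool frame: the origin (TCP) lies midway between the tips of the shut fingers; the grasp point (between the pads) lies 19 mm behind it; z points along the fingers, y is the line along which they close (so a half turn about z gives the same grasp; the last joint's range is limited). The gripper opens to 85 mm and grips with 20 to 120 N. Pads are 22 mm wide; open, the fingers measure 114 mm over their backs; the gripper's body (76 mm by 85 mm) begins 54 mm behind the grasp point. The pads swing forward as they close: fully open they stand 13 mm farther back than shut.
Start: joints at [-1.356, 0.377, 0.081, 1.274, 0, 1.46], TCP at [183.505, -544.97, 231.329] pointing down, gripper open.
Joint ranges: [-2.72, 2.72], [-0.84, 1.66], [-1.02, 1.22], [-1.77, 2.12], [-1.37, 1.28], [-3.14, 3.14]. Speed limits (rad/s): [2.57, 2.57, 3.14, 3.14, 3.14, 3.14].

INTERFACE

Orientations are given as [roll, pitch, yaw] about the fixed x, y, z axes, in that order (R = Rz(yaw) Ry(pitch) Rx(roll)).
In Python, from bench import read_state, grab_frame, camera_model, r gives the robot as it stands.
- The arm moves only by the tool jog_arm, never from a script. Its argument "deltas" is a list of rows, each an object of numbers: "x", "y", "z": the shift along the tool's x, y, z in m; "wx", "wy", "wz": the turn, a rotation vector about the tool's x, y, z in degrees; "grip": the opening, from 0 (shut) to 1 (fully open). A call has 1 to 5 rows; each row shifts and turns the commanded pose from where the row before left it, along the tool's axes as they then stand; what a row does not reach is not made up. A row lasts 1/10 s, in which the tool goes at most 50 mm and 8.59 degrees, less where a joint would pass 70% of its speed; a pose out of reach is approached as far as the arm can. A call with a gripper value outside its range is refused whole. The fingers move at their own pace and stop on an object; the grip force is fixed at half the most. Time passes only in rows, so rows that do not move let the fingers close. It gives the time, the measured TCP pose, the force, the opening and the grip force at its end, in the units of the state.
- read_state(): the state, without advancing time (a new reading comes with each control period).
- grab_frame(name): name is "scene" or "top" or "wrist"; returns (picture, depth): 420x560x3 uint8, red, green, blue; 420x560 float32, mm along the optical axis (not along the pixel's ray), 0 where there is no reading.
- camera_model(name): a dict with "K" (3x3 intrinsics, pixels), "k1" (the pictures are not rectified: a ray, as slopes to the right and down, at radius r is drawn at 1 + k1 r^2 times it, then the intrinsics apply), "camera_from_world" (4x4, takes a point from world to camera coordinates). Camera axes: x right, y down, z forward; pixel columns grow to the right and rows downward; lengths in mm; the calibration is good to about 2 mm. A picture is of the moment at which its call begins: read the wrist's pose just before it. camera_model takes no time and is no camera call; for the wrist camera it gives the pose at the moment of the call.
- r.job_done(): hands the job in; it is judged then, once.
The state is a dict: "clock": time; "qpos": joint angles; "joint_vel": joint speeds; "effort": joint torques, N m; "tcp_pos": TCP position; "ee_rot": TCP orientation; "wrist_force": force on the tool from outside, world axes, zero at the start; "ft_torque": the same for the moment, N m; "gripper_width": finger opening in mm; "gripper_force": force on a finger pad.
Only numpy, scipy, OpenCV 4.12 (cv2) and the standard library are available. Lean on these libraries where they do the work, as an engineer would, in place of code of your own. Each camera call takes 0.05 s, during which the arm holds its last target. There are 200 camera calls.

TASK

The sample tube lies in the groove at the foot of the tube reader's feed ramp: push it up the ramp from behind with your fingertips, steadily and without ever letting it run back down, over the sprung steel flap and home against the rubber stop pads, so that the flap springs up behind it and keeps it there once you let go. Then press the round start key on top of the reader fully down and release it. Only push: do not grasp or lift the tube, and leave everything else on the bench where it stands.

Things in the scene. Friction and masses are not known exactly. Their poses are not given: they have to be found in the camera images.
- reader: Bench tube reader, fixed: a feed ramp before a white housing. Origin on the bench under the reading nest; x points level in the up-ramp direction, to the housing; y to the left, z up. Ramp 92 mm wide (y -46 to 46 mm), rising 8 degrees to +x. Side guides, inner faces at y = -53 and 67 mm, 4 mm thick, rise 10 mm above the ramp surface. Housing x 20 to 116, y -62 to 76 mm, top 68 mm over the bench.
- groove (a point): Bottom of the shallow V groove across the foot of the ramp, where the tube starts: on the surface, at reader x = -125 mm, 9.5 mm over the bench. From here the surface rises 0.1405 mm for every mm of reader x, to 27.1 mm at x = 0. The front lip is only 12 mm high, at x = -142 mm (the ramp begins at -151 mm); a tube let go on the ramp rolls down freely and can run over the lip.
- tube: The sample tube: a 50 ml screw-cap tube with a paper label, lying on its side across the ramp. Barrel 28.6 mm in diameter, 98 mm long with its conical end; cap 34.4 mm in diameter, 14 mm long; 114 mm overall; 30 to 60 g, slippery, rolls freely. Origin on its axis at the bottom end; its z axis runs to the cap, which hangs past the ramp's left (+y) edge.
- tube_mid (a point): Point on the tube's axis, 50 mm from its bottom end: over the middle of the ramp (reader y near 0), the place to push. At the start at reader x = -125 mm, height 23.9 mm; against the stop pads at x = 0, height 41.5 mm.
- nest (a point): Point of the reader where tube_mid is when the tube is home against the two upright rubber stop pads: above the reader's origin, 41.5 mm over the bench. The pads' faces stand at reader x = 14.3 mm, at y = -33 and 33 mm, each 14 mm wide. Its axes are those of the reader.
- flap (a joint): Keeper flap: steel plate 44 mm wide in the middle of the ramp, hinged at its low end (reader x = -38 mm); a light spring (0.2 N at the tip) lifts its free edge. 0 = up, 6 mm proud of the ramp; 0.21 rad = flush; 0.30 = fully down. The tube's weight presses it down as it rolls over; with the tube against the pads the flap springs up behind it, unless something presses on it.
- flap_tip (a point): Middle of the flap's free upper edge; with the flap up at reader x = -12 mm, 31.4 mm over the bench. After release the tube rolls back about 1.5 mm and rests against this edge.
- key (a joint): Start key, a round grey push button 24 mm in diameter on the top of the housing, to the right: 0 = released, 0.005 m = fully down, pressed straight down with about 4 N; it springs back by itself.
- key_top (a point): Middle of the start key's top face: at reader x = 66 mm, y = -22 mm, 82 mm over the bench when released. A black collar 40 mm in diameter round it ends 10 mm lower.
- cup: Bystander, standing to the left of the housing: specimen cup with yellow lid, 64 mm in diameter, 71 mm high. Origin under its middle.
- jar: Bystander, standing to the left of the ramp: black jar 68 mm in diameter, 86 mm high. Origin under its middle.
- tape: Bystander, lying to the right of the ramp: roll of marking tape 62 mm in diameter, 19 mm high. Origin under its middle.
- marker: Bystander, lying to the right of the housing: felt marker 136 mm long, 15 mm thick. Origin under its middle.
Mind the look-alikes: they are no part of the job. Of the things that look like the tube, the smaller one is meant.

How it is judged (in metres and radians):
On the way, in this order (a step that is already met when the one before it is completed fails the run):
1. the tube is home in the nest and the flap has sprung up behind it (x of tube_mid in the frame of reader between -0.004 and 0.006 m and z of tube_mid in the frame of reader below 0.046 m and value of joint flap below 0.05 rad), for 0.2 s.
2. the start key is pressed fully down (value of joint key above 0.004 m), for 0.05 s.
At the end, for the whole second after the job is handed in: The tube lies at rest in the nest, across the ramp (within 0.08 rad), its axis within 4 mm of the place where it touches the stop pads; the flap is up behind it (joint under 0.05 rad); the start key has been pressed (over 4 mm) after that and is released (under 1 mm) (all of step 1 and z of tube_mid in the frame of reader above 0.038 m and y of tube_mid in the frame of reader between -0.01 and 0.01 m and angle between the z axis of tube and the y axis of reader, either way round below 0.08 rad and value of joint key below 0.001 m and linear speed of tube below 0.02 m/s).
It fails at once if the tube is lifted off the ramp (z of tube_mid in the frame of reader above 0.058 m or (x of tube_mid in the frame of reader below -0.07 m and z of tube_mid in the frame of reader above 0.045 m)).
It fails at once if the tube is grasped between the fingers (horizontal distance between the grasp point and tube_mid below 0.008 m and distance between the grasp point and tube_mid below 0.022 m and contact force between the fingers and tube above 1 N).
It fails at once if the tube runs back: it rolls off the foot of the ramp (x of tube_mid in the frame of reader below -0.14 m).
It fails at once if the tube runs loose: it rolls faster than 0.3 m/s (linear speed of tube above 0.3 m/s).
It fails at once if a bystander is disturbed (distance of any of cup, jar, tape, marker from where it was at the start of the episode above 0.02 m).
It also fails if it takes over 42 s, if anything falls off the work surface, if the arm or the gripper's body presses on something with over 40 N, if the wrist force passes 120 N, or if a joint passes its speed limit or range.

## Working session

There is one attempt and no reset: what is moved stays moved. The work goes in short steps, Python scripts to look and compute and a tool call to move; the robot and the scene stay as the last step left them, time stands still between calls to the robot, and variables do not carry over. Pictures are saved under pics/ and viewed, at most 10 in all, crops included, and the job is handed in when it is done.

Besides the shell and the picture viewer there is one more tool, called after ">>>" as name(argument=value, ...) on one line, values as JSON. jog_arm: Moves the arm, as the interface text tells. Its arguments: {"type":"object","properties":{"deltas":{"type":"array","items":{"type":"object","properties":{"x":{"type":"number"},"y":{"type":"number"},"z":{"type":"number"},"wx":{"type":"number"},"wy":{"type":"number"},"wz":{"type":"number"},"grip":{"type":"number"}}}}},"required":["deltas"]}

```bash
mkdir -p pics; cat > h.py <<'E'
from bench import *
import numpy as np, cv2
def grab(n):
    p,d=grab_frame(n); m=camera_model(n); return p,d,m
def pts(d,m,uv):
    K=np.array(m["K"]);T=np.linalg.inv(np.array(m["camera_from_world"]))
    uv=np.atleast_2d(np.array(uv,float))
    q=cv2.undistortPoints(uv.reshape(-1,1,2),K,np.array([m["k1"],0,0,0.]))[:,0]
    z=d[uv[:,1].astype(int),uv[:,0].astype(int)]
    P=np.c_[q*z[:,None],z]
    return P@T[:3,:3].T+T[:3,3]
def cloud(d,m):
    h,w=d.shape;u,v=np.meshgrid(np.arange(w),np.arange(h))
    P=pts(d,m,np.c_[u.ravel(),v.ravel()]).reshape(h,w,3);P[d==0]=np.nan
    return P
E
python3 - <<'E'
from h import *
a=[]
for n in("scene","top"):
    p,d,m=grab(n);np.savez(n+".npz",p=p,d=d,P=cloud(d,m));cv2.imwrite(f"pics/{n}0.png",p[:,:,::-1])
    print(n,(d>0).mean(), np.linalg.inv(m["camera_from_world"])[:3,3])
print(read_state())
E
```

```text
scene 0.9960756802721088 [ 179.03410662 -864.36401654  696.54118602]
top 0.9958205782312926 [ 347.91076938  -21.96414176 1110.32874503]
{'clock': 0.1, 'qpos': array([-1.35631318e+00,  3.77979946e-01,  7.97408481e-02,  1.27441148e+00,
        9.10736336e-07,  1.46051689e+00]), 'joint_vel': array([-4.09624703e-05, -1.46684216e-03,  1.09361084e-03,  2.53155565e-04,
        1.87292834e-03, -5.27858983e-04]), 'effort': array([ 1.54768797e-03, -4.64695036e+01,  2.70581496e+01,  1.19639601e-02,
       -1.34973784e-04, -1.09540375e-05]), 'tcp_pos': array([ 183.36124566, -544.34404561,  230.45283928]), 'ee_rot': array([-3.13974977e+00, -2.04976095e-04,  3.24762395e-01]), 'wrist_force': array([-0.39470587,  0.12586915, -0.24821049]), 'ft_torque': array([ 0.00743496, -0.0008415 , -0.00277122]), 'gripper_force': 0.0, 'gripper_width': 85.37683153481278}
```

View pics/scene0.png

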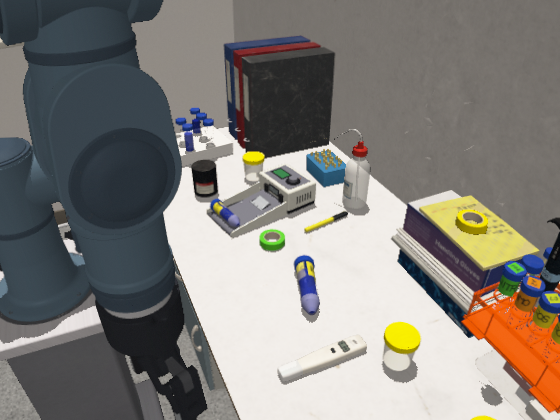

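View pics/top0.png

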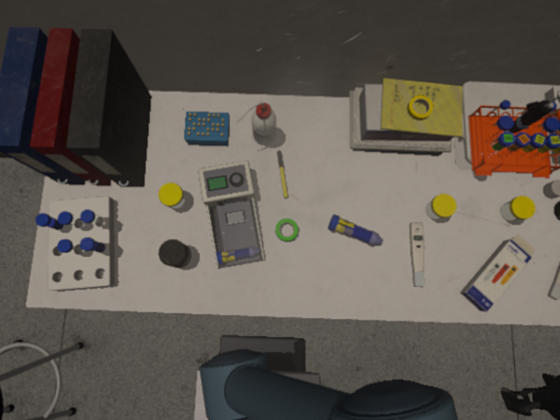

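Candidates for the tube, by top pixel: blue/yellow tube on the ramp foot (238,256), a larger one loose on the bench (355,230), and rack tubes (70,217…) and (520,125…). I choose the one at (238,256), which is smaller and lies in the groove. Reader housing is at (228,182), key at (237,179), cup (172,195), jar (174,253), tape (287,230), marker (283,175).

```bash
python3 - <<'E'
from h import *
for n in("top","scene"):
    z=np.load(n+".npz");P=z["P"];p=z["p"]
    reg=(P[...,2]>58)&(P[...,2]<76)
    l=cv2.connectedComponentsWithStats(reg.astype(np.uint8))
    for i in range(1,l[0]):
        if l[2][i,4]>150:
            Q=P[l[1]==i];r=cv2.minAreaRect(Q[:,:2].astype(np.float32))
            print(n,l[2][i],Q.mean(0).round(1),r)
z=np.load("top.npz");P=z["P"];p=z["p"]
for u,v in[(238,256),(225,256),(250,254),(287,230),(237,179),(235,217),(228,190),(300,260),(210,205),(262,265),(218,268)]:print(u,v,P[v,u].round(1))
cv2.imwrite("pics/crop.png",cv2.resize(p[150:280,150:310,::-1],None,fx=5,fy=4.6,interpolation=cv2.INTER_CUBIC))
E
```

```text
top [ 134   67  426   18 1337] [ 957.7 -186.2   67.5] ((957.1101684570312, -223.544677734375), (9.092506408691406, 1206.85107421875), 0.05998799577355385)
top [110  85  36 101 280] [732.7 350.8  66.6] ((757.6356811523438, 346.79754638671875), (67.13361358642578, 289.47076416015625), 77.51834869384766)
top [350  91 102  62 648] [ 776.1 -323.2   66.3] ((825.9207153320312, -366.3927307128906), (279.82196044921875, 167.91600036621094), 88.98126220703125)
top [ 198  160   57   43 1754] [635.9 104.2  67.2] ((637.3563842773438, 103.82879638671875), (98.249267578125, 138.4514923095703), 12.762776374816895)
top [158 182  25  25 470] [596.5 247.4  68.1] ((597.6168823242188, 248.47991943359375), (64.32905578613281, 61.100460052490234), 47.60769271850586)
top [431 193  26  25 493] [ 592.7 -472.9   68.3] ((592.8952026367188, -473.6438293457031), (63.298057556152344, 64.27220153808594), 42.170501708984375)
top [509 195  26  25 482] [ 595.5 -683.2   68.3] ((596.3021850585938, -685.41650390625), (63.65140151977539, 63.073482513427734), 49.0654411315918)
scene [138  46  86  15 304] [ 672.8 1439.3   6
[... 981 characters left out ...]
67602539), 10.635865211486816)
scene [384 322  37  33 940] [ 590.2 -478.8   69.8] ((592.934326171875, -476.2590026855469), (64.41718292236328, 61.801025390625), 21.367082595825195)
scene [503 362  29  28 173] [ 721.8 -627.9   63.7] ((721.851318359375, -627.4969482421875), (6.231080532073975, 57.29887390136719), 1.8402149677276611)
238 256 [442.4  63.1  34.9]
225 256 [443.5 100.3   7.9]
250 254 [448.8  31.8  34.8]
287 230 [ 5.218e+02 -6.530e+01 -2.000e-01]
237 179 [639.6  72.6  79.9]
235 217 [548.9  77.7  22. ]
228 190 [612.1  95.9  67.9]
300 260 [ 4.407e+02 -1.029e+02  4.000e-01]
210 205 [580.  148.   20.6]
262 265 [ 4.236e+02 -3.000e-01 -1.200e+00]
218 268 [ 4.111e+02  1.183e+02 -2.000e-01]
```

View pics/crop.png

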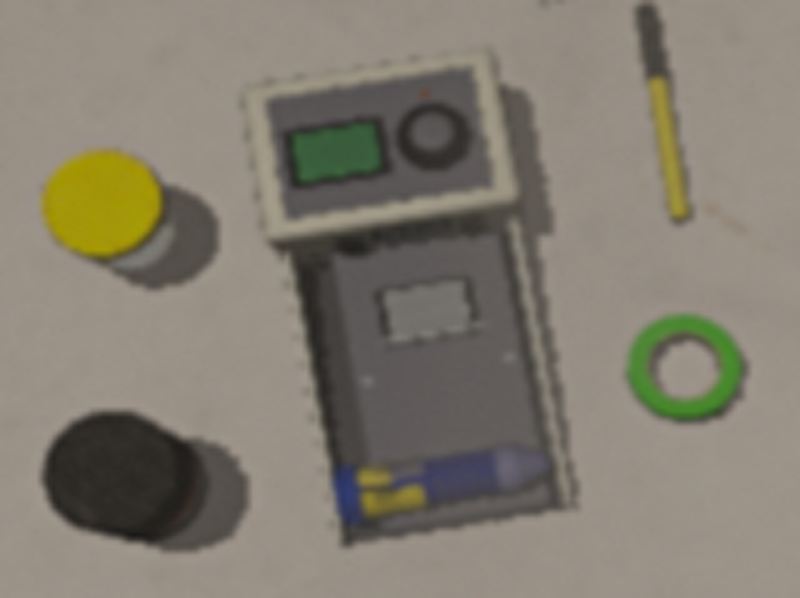

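Close crop: the chosen tube at crop (440,490) lies in the groove with its cap to the left. Flap is at (425,308), key at (433,133). Reader origin ≈ (572.5, 82.0), yaw ≈ 12.7°.

I'll push with both fingers straddling the flap, gripper about 48 mm open and tool x along the ramp.

>>> jog_arm(deltas=[{"wz":5.9,"grip":0.56},{"x":0.025,"y":-0.0375},{"x":0.025,"y":-0.0375},{"x":0.025,"y":-0.0375},{"x":0.025,"y":-0.0375}])

```text
$.deltas[0]: bad value
```

>>> jog_arm(deltas=[{"x":0.025,"y":-0.0375},{"x":0.025,"y":-0.0375},{"x":0.025,"y":-0.0375},{"x":0.025,"y":-0.0375},{"x":0.025,"y":-0.0375}])

```text
$.deltas[0]: bad value
```

>>> jog_arm(deltas=[{"x":0.025,"y":-0.0375},{"x":0.025,"y":-0.0375},{"x":0.025,"y":-0.0375},{"x":0.025,"y":-0.0375},{"x":0.025,"y":-0.0375}])

```text
$.deltas[0]: bad value
```

>>> jog_arm(deltas=[{"x":0,"y":0,"z":0,"wx":0,"wy":0,"wz":5.9,"grip":0.56},{"x":0.025,"y":-0.0375,"z":0,"wx":0,"wy":0,"wz":0,"grip":0.56},{"x":0.025,"y":-0.0375,"z":0,"wx":0,"wy":0,"wz":0,"grip":0.56},{"x":0.025,"y":-0.0375,"z":0,"wx":0,"wy":0,"wz":0,"grip":0.56},{"x":0.025,"y":-0.0375,"z":0,"wx":0,"wy":0,"wz":0,"grip":0.56}])

```text
clock: 0.6
tcp_pos: [248.2, -374.7, 230.8]
ee_rot: [-3.141, -0.0, 0.221]
wrist_force: [1.5, -0.3, -0.1]
gripper_width: 47.9
gripper_force: 0.0
```

>>> jog_arm(deltas=[{"x":0.025,"y":-0.0375,"z":0,"wx":0,"wy":0,"wz":0,"grip":0.56},{"x":0.025,"y":-0.0375,"z":0,"wx":0,"wy":0,"wz":0,"grip":0.56},{"x":0.025,"y":-0.0375,"z":0,"wx":0,"wy":0,"wz":0,"grip":0.56},{"x":0.025,"y":-0.0375,"z":0,"wx":0,"wy":0,"wz":0,"grip":0.56},{"x":0.025,"y":-0.0375,"z":0,"wx":0,"wy":0,"wz":0,"grip":0.56}])

```text
clock: 1.1
tcp_pos: [328.7, -164.4, 231.1]
ee_rot: [-3.141, -0.0, 0.221]
wrist_force: [0.9, -0.7, 0.0]
gripper_width: 47.9
gripper_force: 0.0
```

>>> jog_arm(deltas=[{"x":0.025,"y":-0.0375,"z":0,"wx":0,"wy":0,"wz":0,"grip":0.56},{"x":0.025,"y":-0.0375,"z":0,"wx":0,"wy":0,"wz":0,"grip":0.56},{"x":0.025,"y":-0.0375,"z":0,"wx":0,"wy":0,"wz":0,"grip":0.56},{"x":0.025,"y":-0.0375,"z":0,"wx":0,"wy":0,"wz":0,"grip":0.56},{"x":0.025,"y":-0.0375,"z":0,"wx":0,"wy":0,"wz":0,"grip":0.56}])

```text
clock: 1.6
tcp_pos: [409.4, 46.1, 231.1]
ee_rot: [3.141, 0.0, 0.222]
wrist_force: [1.6, -0.2, 0.3]
gripper_width: 47.8
gripper_force: 0.0
```

```bash
python3 - <<'E'
from h import *
s=read_state();print(s["tcp_pos"],s["ee_rot"])
p,d,m=grab("wrist");np.savez("w1.npz",p=p,P=cloud(d,m));cv2.imwrite("pics/w1.png",p[:,:,::-1])
E
```

```text
[409.42620955  46.08518458 231.10996782] [3.14128601e+00 2.17147308e-04 2.22101829e-01]
```

View pics/w1.png

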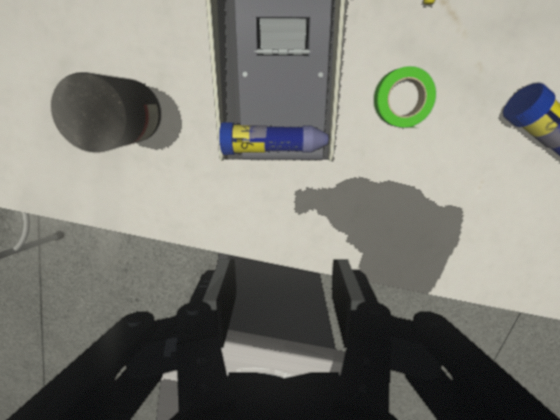

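The wrist view shows the tube square to the tool at row 139 (cap at col 225, tip at col 327), the flap at (283,35), the guides at cols 213 and 340, and the fingers at the bottom.

```bash
python3 - <<'E'
from h import *
z=np.load("w1.npz");P=z["P"];p=z["p"]
yaw=.2217;R=np.array([[np.cos(yaw),-np.sin(yaw)],[np.sin(yaw),np.cos(yaw)]]);o=np.array([572.5,82.])
Q=P.copy();Q[...,:2]=(P[...,:2]-o)@R
# tube crest: per column highest z in rows 110-165
for u in range(214,346,6):
    c=Q[105:172,u];k=np.nanargmax(c[:,2]); print(u,c[k].round(1),end=' ; ')
print()
m=(Q[...,2]>27)&(Q[...,0]>-150)&(Q[...,0]<-100)&(abs(Q[...,1])<80)
t=Q[m];print(len(t),t.min(0).round(1),t.max(0).round(1))
r=cv2.minAreaRect(t[:,:2].astype(np.float32));print(r)
# guides right/left edges at reader x -100..-60
for v in (60,80,100):
    c=Q[v,180:370];k=np.where(c[:,2]>8)[0];print(v,c[k[0]].round(1),c[k[-1]].round(1))
c=Q[:,283];print("front",[c[v].round(1).tolist() for v in range(148,170,3)])
print("flap corners",Q[17,283].round(1),[Q[v,283].round(1).tolist() for v in range(44,58,3)], [Q[35,u].round(1).tolist() for u in (256,309)])
E
```

```text
214 [-108.8   86.2    1.8] ; 220 [-123.9   72.1   43.1] ; 226 [-117.8   65.7   42.9] ; 232 [-126.3   60.4   40. ] ; 238 [-123.2   54.    39.7] ; 244 [-123.    47.7   40.6] ; 250 [-116.9   41.4   40.5] ; 256 [-124.2   35.5   38.7] ; 262 [-115.    29.1   38.7] ; 268 [-119.1   23.    38. ] ; 274 [-126.3   16.8   37.5] ; 280 [-125.1   10.6   38.6] ; 286 [-123.     4.4   38.5] ; 292 [-122.    -1.9   37.9] ; 298 [-117.8   -8.    38.2] ; 304 [-119.7  -14.2   39.5] ; 310 [-117.6  -20.3   39.1] ; 316 [-119.8  -26.7   37.6] ; 322 [-118.   -33.3   34.1] ; 328 [-119.4  -40.    30.6] ; 334 [-85.  -45.4  24.6] ; 340 [-88.3 -55.7   1. ] ; 
11093 [-150.   -44.7   27. ] [-102.8   74.   326.5]
((-127.59480285644531, 14.387203216552734), (119.90026092529297, 45.696414947509766), 87.69506072998047)
60 [-43.3  79.   31.4] [-42.4 -46.2  30.1]
80 [-61.6  79.8  28.5] [-60.8 -48.6  28.2]
100 [-80.8  79.6  25.1] [-80.  -48.2  24.9]
front [[-128.8, 7.5, 33.3], [-133.8, 7.5, 20.6], [-138.4, 7.6, 12.3], [-142.1, 7.5, 10.5], [-147.3, 7.6, 0.1], [-150.7, 7.6, 0.8], [-154.6, 7.5, -0.7], [-158.1, 7.5, -0.4]]
flap corners [-3.9  8.3 25.2] [[-27.2, 8.2, 21.9], [-29.6, 8.2, 20.0], [-32.8, 8.2, 22.9], [-35.7, 8.1, 24.2], [-38.1, 8.1, 20.9]] [[-19.3, 34.9, 22.8], [-18.4, -17.6, 19.3]]
```

```bash
python3 - <<'E'
from h import *
yaw=.2217;R=np.array([[np.cos(yaw),-np.sin(yaw)],[np.sin(yaw),np.cos(yaw)]]);o=np.array([572.5,82.])
for n in("top","scene","w1"):
    z=np.load(n+".npz");P=z["P"];p=z["p"].astype(int);hsv=cv2.cvtColor(z["p"],cv2.COLOR_RGB2HSV)
    Q=P.copy();Q[...,:2]=(P[...,:2]-o)@R
    near=(abs(Q[...,1])<90)&(Q[...,0]>-160)&(Q[...,0]<-90)&(Q[...,2]<60)
    b=near&(hsv[...,0]>105)&(hsv[...,0]<135)&(hsv[...,1]>80)&(Q[...,2]>15)
    t=Q[b];print(n,"tube",len(t),np.percentile(t,[2,50,98],axis=0).round(1).tolist())
    g=(hsv[...,0]>40)&(hsv[...,0]<75)&(hsv[...,1]>150)&(abs(Q[...,2])<30)&(abs(Q[...,1]+125)<60)
    t=Q[g];print("  tape",len(t),((np.percentile(t,2,axis=0)+np.percentile(t,98,axis=0))/2).round(1), np.nanmedian(P[g],0).round(1))
    h=(Q[...,2]>13)&(Q[...,2]<60)&(abs(Q[...,1])<100)&(Q[...,0]>-90)&(Q[...,0]<-20)
    t=Q[h];print("  ramp y",np.percentile(t[:,1],[.5,1,99,99.5]).round(1))
E
```

```text
top tube 46 [[-137.9, 13.2, 31.4], [-123.1, 58.9, 37.7], [-110.2, 63.9, 41.9]]
  tape 113 [ -83.3 -131.    17.7] [515.5 -68.   17.8]
  ramp y [-56.2 -55.7  70.8  71.2]
scene tube 160 [[-139.3, -46.1, 22.0], [-129.6, 6.5, 35.3], [-113.7, 63.7, 42.5]]
  tape 259 [ -83.7 -132.5   13.7] [513.8 -82.1  18.3]
  ramp y [-58.6 -57.9  71.4  71.9]
w1 tube 1284 [[-132.0, -12.2, 27.9], [-118.2, 15.8, 36.3], [-104.7, 71.7, 42.1]]
  tape 1342 [ -76.3 -121.4   18.4] [525.6 -49.   18.4]
  ramp y [-98.9 -97.6  78.8  79.3]
```

Top and scene agree with the reader geometry. The wrist view is shifted by about (7, 9) mm. I'll lower the tool and compare the fingers against the scene and top cameras.

>>> jog_arm(deltas=[{"x":0,"y":0,"z":0.045,"wx":0,"wy":0,"wz":0,"grip":0.56},{"x":0,"y":0,"z":0.045,"wx":0,"wy":0,"wz":0,"grip":0.56},{"x":0,"y":0,"z":0.045,"wx":0,"wy":0,"wz":0,"grip":0.56},{"x":0,"y":0,"z":0.025,"wx":0,"wy":0,"wz":0,"grip":0.56},{"x":0,"y":0,"z":0,"wx":0,"wy":0,"wz":0,"grip":0.56}])

```text
clock: 2.15
tcp_pos: [405.1, 44.2, 67.9]
ee_rot: [-3.139, 0.008, 0.222]
wrist_force: [-1.2, 0.4, 0.7]
gripper_width: 47.9
gripper_force: 0.0
```

```bash
python3 - <<'E'
from h import *
s=read_state();print(s["tcp_pos"],s["ee_rot"])
I=[]
for n in("scene","wrist"):
    p,d,m=grab(n);np.savez(n+"2.npz",p=p,P=cloud(d,m))
    I.append(p)
    if n=="scene":
        T=np.array(m["camera_from_world"]);c=s["tcp_pos"]
        x=cv2.projectPoints(c.reshape(1,3),cv2.Rodrigues(T[:3,:3])[0],T[:3,3],np.array(m["K"]),np.array([m["k1"],0,0,0.]))[0];print(x)
a=cv2.resize(I[0][140:260,150:330],(540,360),interpolation=cv2.INTER_CUBIC)
cv2.imwrite("pics/s2.png",a[:,:,::-1]);cv2.imwrite("pics/w2.png",I[1][:,:,::-1])
E
```

```text
[405.10935431  44.17672182  67.87984234] [-3.13945706  0.00837465  0.2218244 ]
[[[210.07818022 208.30007339]]]
```

View pics/s2.png

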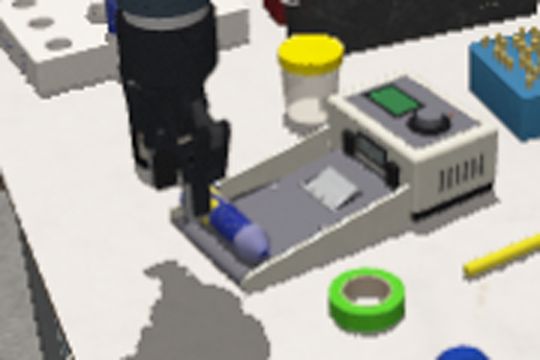

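View pics/w2.png

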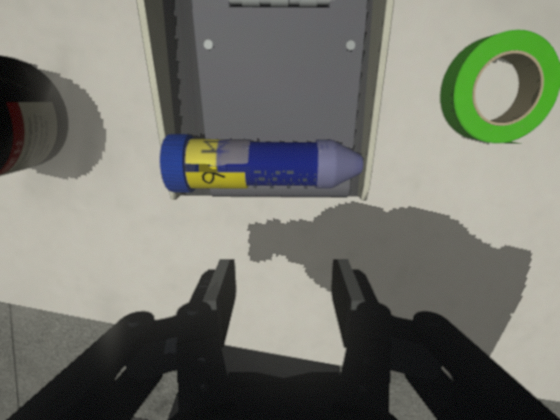

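Scene crop: the right fingertip is at about crop (200,208), just behind the tube. In the wrist view the tube spans cols 162–365 at row 165, the tool centreline is at col 284, and the barrel's cone starts at col 320.

```bash
python3 - <<'E'
from h import *
yaw=.2217;R=np.array([[np.cos(yaw),-np.sin(yaw)],[np.sin(yaw),np.cos(yaw)]]);o=np.array([572.5,82.])
s=read_state();tc=s["tcp_pos"];print("tcp reader",((tc[:2]-o)@R).round(1))
z=np.load("scene2.npz");P=z["P"]
Q=P.copy();Q[...,:2]=(P[...,:2]-o)@R
v=z["p"].max(2)
for lo,hi in((50,58),(58,66),(66,74),(74,82),(82,92),(92,105)):
    m=(Q[...,2]>lo)&(Q[...,2]<hi)&(abs(Q[...,1])<90)&(Q[...,0]<-110)&(Q[...,0]>-240)&(v<90)
    if m.sum():print(lo,m.sum(),Q[m].min(0).round(1),np.median(Q[m],0).round(1),Q[m].max(0).round(1))
z=np.load("wrist2.npz");P=z["P"];Q=P.copy();Q[...,:2]=(P[...,:2]-o)@R
for u,vv in((212,285),(230,265),(339,265),(355,285),(300,165),(170,160),(355,165),(220,340),(206,44),(350,44)):print(u,vv,Q[vv,u].round(1))
m=camera_model("wrist");T=np.array(m["camera_from_world"])
print(cv2.projectPoints(tc.reshape(1,3),cv2.Rodrigues(T[:3,:3])[0],T[:3,3],np.array(m["K"]),np.array([m["k1"],0,0,0.]))[0],np.linalg.inv(T)[:3,3])
E
```

```text
tcp reader [-167.8   -1.1]
66 6 [-181.5  -32.9   72.6] [-170.6    0.5   73.3] [-163.2   25.1   73.7]
74 26 [-183.5  -38.5   75.5] [-175.6   21.4   79.3] [-161.6   26.9   82. ]
82 57 [-183.6  -40.6   82.1] [-174.7  -27.    86.3] [-161.2   25.3   91.9]
92 72 [-183.1  -41.2   92.1] [-173.7   19.2   98.4] [-161.1   29.9  105. ]
212 285 [-157.1   27.4  101.9]
230 265 [-157.8   23.    83.8]
339 265 [-157.5  -26.9   84.5]
355 285 [-157.   -30.4  102. ]
300 165 [-120.5  -10.7   37.4]
170 160 [-116.7   59.8   42.9]
355 165 [-121.2  -42.3   33.8]
220 340 [-175.6   23.4  112.1]
206 44 [-56.6  40.9  20.7]
350 44 [-56.6 -38.1  20.1]
[[[282.67706186 270.75466398]]] [488.36493571  61.33927353 214.07546551]
```

The wrist offset came from the arm still settling, and all views now agree. I'll narrow the fingers a little so both bear on the barrel, then descend behind the tube.

>>> jog_arm(deltas=[{"x":0,"y":-0.003,"z":0.015,"wx":0,"wy":0,"wz":0,"grip":0.45},{"x":0,"y":0,"z":0.02,"wx":0,"wy":0,"wz":0,"grip":0.45},{"x":0,"y":0,"z":0.015,"wx":0,"wy":0,"wz":0,"grip":0.45},{"x":0,"y":0,"z":0,"wx":0,"wy":0,"wz":0,"grip":0.45},{"x":0,"y":0,"z":0,"wx":0,"wy":0,"wz":0,"grip":0.45}])

```text
clock: 2.75
tcp_pos: [410.2, 46.9, 22.8]
ee_rot: [3.141, -0.002, 0.222]
wrist_force: [-0.1, 0.6, 1.2]
gripper_width: 38.4
gripper_force: 0.0
```

>>> jog_arm(deltas=[{"x":0,"y":0,"z":0.008,"wx":0,"wy":0,"wz":0,"grip":0.45},{"x":0.004,"y":0,"z":0,"wx":0,"wy":0,"wz":0,"grip":0.45},{"x":0.004,"y":0,"z":0,"wx":0,"wy":0,"wz":0,"grip":0.45},{"x":0.003,"y":0,"z":0,"wx":0,"wy":0,"wz":0,"grip":0.45},{"x":0,"y":0,"z":0,"wx":0,"wy":0,"wz":0,"grip":0.45}])

```text
clock: 3.25
tcp_pos: [420.6, 49.6, 13.6]
ee_rot: [3.141, -0.001, 0.222]
wrist_force: [0.4, 0.4, 0.0]
gripper_width: 38.3
gripper_force: 0.0
```

```bash
cat > look.py <<'E'
import sys
from h import *
yaw=.2217;R=np.array([[np.cos(yaw),-np.sin(yaw)],[np.sin(yaw),np.cos(yaw)]]);o=np.array([572.5,82.])
s=read_state();t=s["tcp_pos"];print("tcp reader",((t[:2]-o)@R).round(1),t[2].round(1),s["wrist_force"].round(1))
p,d,m=grab("wrist");P=cloud(d,m);P[...,:2]=(P[...,:2]-o)@R
hsv=cv2.cvtColor(p,cv2.COLOR_RGB2HSV)
b=(hsv[...,0]>105)&(hsv[...,0]<135)&(hsv[...,1]>80)&(P[...,2]>12)&(abs(P[...,1])<75)&(P[...,0]>-160)&(P[...,0]<20)
q=P[b]
for lo,hi in((-40,-25),(-25,-10),(-10,10),(10,40),(50,66)):
    k=q[(q[:,1]>lo)&(q[:,1]<hi)]
    if len(k)>20: print(lo,len(k),np.percentile(k,[2,50,98],axis=0).round(1)[:,[0,2]].tolist())
print("y",np.percentile(q[:,1],[1,99]))
cv2.imwrite(f"pics/{sys.argv[1]}.png",p[:,:,::-1])
E
python3 look.py a3
```

```text
tcp reader [-155.3    1.7] 13.6 [0.4 0.4 0. ]
-25 1469 [[-134.2, 24.3], [-119.9, 35.1], [-111.6, 37.7]]
-10 2806 [[-134.2, 24.3], [-119.8, 35.1], [-111.5, 37.7]]
10 1698 [[-133.5, 25.2], [-122.6, 35.9], [-111.5, 37.8]]
50 2527 [[-135.3, 14.2], [-118.2, 38.7], [-107.1, 41.7]]
y [-19.76625499  65.46725911]
```

View pics/a3.png

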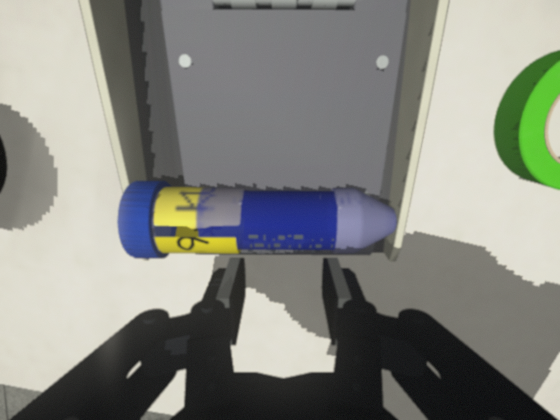

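The tube is square ahead of both fingers (contact cols 230 and 340, rear edge at row 253), and both fingers bear on the barrel. Starting the push.

>>> jog_arm(deltas=[{"x":0.003,"y":0,"z":0,"wx":0,"wy":0,"wz":0,"grip":0.45},{"x":0.003,"y":0,"z":-0.0004,"wx":0,"wy":0,"wz":0,"grip":0.45},{"x":0.004,"y":0,"z":-0.0006,"wx":0,"wy":0,"wz":0,"grip":0.45},{"x":0.005,"y":0,"z":-0.0007,"wx":0,"wy":0,"wz":0,"grip":0.45},{"x":0.005,"y":0,"z":-0.0007,"wx":0,"wy":0,"wz":0,"grip":0.45}])

```text
clock: 3.8
tcp_pos: [439.5, 54.0, 15.8]
ee_rot: [3.141, -0.0, 0.222]
wrist_force: [-0.5, 0.5, 0.0]
gripper_width: 38.1
gripper_force: 0.1
```

>>> jog_arm(deltas=[{"x":0.006,"y":0,"z":-0.0008,"wx":0,"wy":0,"wz":0,"grip":0.45},{"x":0.006,"y":0,"z":-0.0009,"wx":0,"wy":0,"wz":0,"grip":0.45},{"x":0.006,"y":0,"z":-0.0008,"wx":0,"wy":0,"wz":0,"grip":0.45},{"x":0.006,"y":0,"z":-0.0009,"wx":0,"wy":0,"wz":0,"grip":0.45},{"x":0.006,"y":0,"z":-0.0008,"wx":0,"wy":0,"wz":0,"grip":0.45}])

```text
clock: 4.3
tcp_pos: [468.9, 60.6, 20.0]
ee_rot: [3.141, -0.0, 0.222]
wrist_force: [0.1, -0.1, -0.1]
gripper_width: 38.4
gripper_force: 0.1
```

```bash
python3 look.py a4
```

```text
tcp reader [-105.8    1.9] 20.0 [ 0.1 -0.1 -0.1]
-25 1428 [[-90.6, 30.7], [-75.5, 41.6], [-67.0, 44.1]]
-10 2751 [[-89.6, 30.9], [-75.2, 41.6], [-66.9, 44.1]]
10 1663 [[-89.0, 31.5], [-77.0, 42.1], [-67.0, 44.1]]
50 2458 [[-92.4, 26.6], [-73.9, 45.0], [-62.9, 48.2]]
y [-19.73054088  65.48441042]
```

>>> jog_arm(deltas=[{"x":0.006,"y":0,"z":-0.0009,"wx":0,"wy":0,"wz":0,"grip":0.45},{"x":0.006,"y":0,"z":-0.001,"wx":0,"wy":0,"wz":0,"grip":0.45},{"x":0.006,"y":0,"z":-0.001,"wx":0,"wy":0,"wz":0,"grip":0.45},{"x":0.006,"y":0,"z":-0.001,"wx":0,"wy":0,"wz":0,"grip":0.45},{"x":0.006,"y":0,"z":-0.001,"wx":0,"wy":0,"wz":0,"grip":0.45}])

```text
clock: 4.85
tcp_pos: [498.1, 67.2, 24.9]
ee_rot: [3.141, -0.0, 0.222]
wrist_force: [-0.1, -0.3, -0.1]
gripper_width: 38.5
gripper_force: 0.1
```

>>> jog_arm(deltas=[{"x":0.006,"y":0,"z":-0.001,"wx":0,"wy":0,"wz":0,"grip":0.45},{"x":0.006,"y":0,"z":-0.001,"wx":0,"wy":0,"wz":0,"grip":0.45},{"x":0.006,"y":0,"z":-0.001,"wx":0,"wy":0,"wz":0,"grip":0.45},{"x":0.006,"y":0,"z":-0.001,"wx":0,"wy":0,"wz":0,"grip":0.45},{"x":0.006,"y":0,"z":-0.001,"wx":0,"wy":0,"wz":0,"grip":0.45}])

```text
clock: 5.35
tcp_pos: [527.2, 73.8, 29.8]
ee_rot: [3.142, 0.0, 0.222]
wrist_force: [0.2, -0.1, -0.1]
gripper_width: 38.4
gripper_force: 0.2
```

```bash
python3 look.py a5
```

```text
tcp reader [-46.   2.] 29.8 [ 0.2 -0.1 -0.1]
-25 1397 [[-30.2, 38.7], [-15.2, 49.9], [-7.0, 53.0]]
-10 2631 [[-29.4, 38.9], [-15.0, 49.9], [-7.1, 53.2]]
10 1676 [[-29.2, 40.0], [-13.9, 49.9], [-7.0, 52.7]]
50 2466 [[-31.8, 25.3], [-14.2, 53.2], [-3.0, 56.6]]
y [-19.89111073  65.3762678 ]
```

Axis now at about x = −20.5. Finishing slowly, with force checks.

>>> jog_arm(deltas=[{"x":0.004,"y":0,"z":-0.0007,"wx":0,"wy":0,"wz":0,"grip":0.45},{"x":0.004,"y":0,"z":-0.0007,"wx":0,"wy":0,"wz":0,"grip":0.45},{"x":0.004,"y":0,"z":-0.0007,"wx":0,"wy":0,"wz":0,"grip":0.45},{"x":0.003,"y":0,"z":-0.0006,"wx":0,"wy":0,"wz":0,"grip":0.45},{"x":0.002,"y":0,"z":-0.0004,"wx":0,"wy":0,"wz":0,"grip":0.45}])

```text
clock: 5.9
tcp_pos: [543.9, 77.5, 33.0]
ee_rot: [3.141, -0.0, 0.222]
wrist_force: [-0.4, 0.0, -0.1]
gripper_width: 38.2
gripper_force: 0.0
```

>>> jog_arm(deltas=[{"x":0.001,"y":0,"z":-0.0002,"wx":0,"wy":0,"wz":0,"grip":0.45},{"x":0.001,"y":0,"z":0,"wx":0,"wy":0,"wz":0,"grip":0.45},{"x":0,"y":0,"z":0,"wx":0,"wy":0,"wz":0,"grip":0.45}])

```text
clock: 6.2
tcp_pos: [545.3, 77.9, 33.0]
ee_rot: [3.142, 0.0, 0.222]
wrist_force: [0.4, 0.4, -0.0]
gripper_width: 38.7
gripper_force: 0.0
```

```bash
python3 look.py a6
```

```text
tcp reader [-27.4   2. ] 33.0 [ 0.4  0.4 -0. ]
-25 1341 [[-10.3, 42.1], [4.1, 52.5], [12.4, 55.6]]
-10 2629 [[-10.2, 42.6], [4.0, 52.6], [12.4, 55.6]]
10 1391 [[-9.9, 42.3], [4.2, 52.6], [12.4, 55.7]]
50 2131 [[-12.1, 46.3], [5.0, 56.4], [16.0, 59.1]]
y [-19.53151447  65.71451585]
```

>>> jog_arm(deltas=[{"x":0.001,"y":0,"z":0,"wx":0,"wy":0,"wz":0,"grip":0.45},{"x":0.001,"y":0,"z":0,"wx":0,"wy":0,"wz":0,"grip":0.45},{"x":0.0005,"y":0,"z":0,"wx":0,"wy":0,"wz":0,"grip":0.45},{"x":0,"y":0,"z":0,"wx":0,"wy":0,"wz":0,"grip":0.45}])

```text
clock: 6.65
tcp_pos: [547.8, 78.4, 33.1]
ee_rot: [3.142, 0.0, 0.222]
wrist_force: [0.1, 0.2, -0.1]
gripper_width: 38.7
gripper_force: 0.0
```

```bash
python3 look.py a7
```

```text
tcp reader [-24.9   2. ] 33.1 [ 0.1  0.2 -0.1]
-25 1328 [[-10.6, 41.8], [4.4, 52.3], [12.6, 55.7]]
-10 2596 [[-9.7, 42.5], [4.4, 52.6], [12.6, 55.8]]
10 1375 [[-9.3, 42.2], [4.5, 52.6], [12.5, 55.7]]
50 2056 [[-11.7, 46.9], [5.1, 56.5], [15.9, 59.2]]
y [-19.47851982  65.75401661]
```

View pics/a7.png

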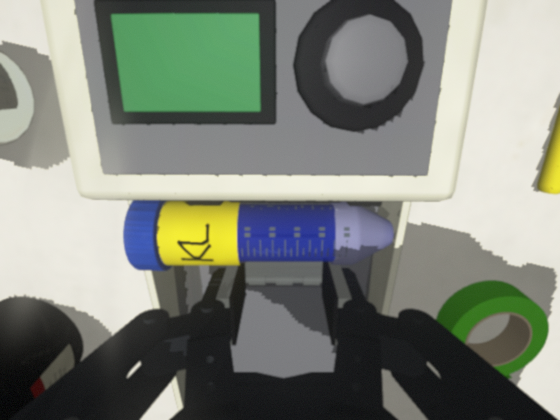

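Tube is home. The front edge no longer moves with the fingers, and the flap shows lit at (285,272) behind the tube. Key cap is at (365,58). Backing off to check that the tube holds.

>>> jog_arm(deltas=[{"x":-0.004,"y":0,"z":0,"wx":0,"wy":0,"wz":0,"grip":0.45},{"x":-0.008,"y":0,"z":0,"wx":0,"wy":0,"wz":0,"grip":0.45},{"x":-0.013,"y":0,"z":0,"wx":0,"wy":0,"wz":0,"grip":0.45},{"x":-0.01,"y":0,"z":0,"wx":0,"wy":0,"wz":0,"grip":0.45},{"x":0,"y":0,"z":0,"wx":0,"wy":0,"wz":0,"grip":0.45}])

```text
clock: 7.2
tcp_pos: [511.2, 70.5, 32.8]
ee_rot: [-3.141, 0.002, 0.222]
wrist_force: [0.2, 0.3, -0.1]
gripper_width: 38.3
gripper_force: 0.0
```

```bash
python3 look.py a8; python3 - <<'E'
from h import *
yaw=.2217;R=np.array([[np.cos(yaw),-np.sin(yaw)],[np.sin(yaw),np.cos(yaw)]]);o=np.array([572.5,82.])
p,d,m=grab("wrist");P=cloud(d,m);P[...,:2]=(P[...,:2]-o)@R
mx=p.max(2)
# flap: points behind tube
k=(abs(P[...,1])<15)&(P[...,0]>-40)&(P[...,0]<-12)&(P[...,2]<38)
q=P[k]
for a in range(-40,-12,4):
    b=q[(q[:,0]>=a)&(q[:,0]<a+4)]
    if len(b):print(a+2,len(b),np.median(b[:,2]).round(1),"ramp",round(27.1+.1405*(a+2),1))
# key
k=(P[...,2]>78)&(P[...,2]<88)&(P[...,0]>40)&(P[...,0]<95)&(abs(P[...,1]+22)<25)
print("key",k.sum(),((P[k].min(0)+P[k].max(0))/2).round(1),np.median(P[k],0).round(1))
E
```

```text
tcp reader [-62.3   2.2] 32.8 [ 0.2  0.3 -0.1]
-25 1616 [[-9.9, 45.4], [3.0, 53.1], [13.3, 56.1]]
-10 3145 [[-9.8, 45.7], [2.8, 53.2], [13.2, 56.1]]
10 1660 [[-9.8, 45.7], [2.8, 53.2], [13.3, 56.1]]
50 2674 [[-13.3, 45.2], [4.5, 56.7], [17.3, 59.6]]
y [-19.64591311  65.05248978]
-38 277 22.3 ramp 21.8
-34 463 21.8 ramp 22.3
-30 378 22.7 ramp 22.9
-26 395 24.5 ramp 23.4
-22 426 26.4 ramp 24.0
-18 414 28.1 ramp 24.6Traceback (most recent call last):
  File "<stdin>", line 13, in <module>
    return umr_minimum(a, axis, None, out, keepdims, initial, where)
ValueError: zero-size array to reduction operation minimum which has no identity
```

Flap profile rises above the ramp behind the tube and the tube holds by itself. Now up, shut the fingers, and over to the key.

>>> jog_arm(deltas=[{"x":0,"y":0,"z":-0.04,"wx":0,"wy":0,"wz":0,"grip":0.45},{"x":0,"y":0,"z":-0.04,"wx":0,"wy":0,"wz":0,"grip":0},{"x":0,"y":0,"z":-0.04,"wx":0,"wy":0,"wz":0,"grip":0},{"x":0.02,"y":0.004,"z":0,"wx":0,"wy":0,"wz":0,"grip":0},{"x":0.03,"y":0.006,"z":0,"wx":0,"wy":0,"wz":0,"grip":0}])

```text
clock: 7.8
tcp_pos: [566.2, 72.2, 155.6]
ee_rot: [3.141, -0.004, 0.222]
wrist_force: [1.3, -0.0, -0.3]
gripper_width: 0.2
gripper_force: 0.0
```

>>> jog_arm(deltas=[{"x":0.03,"y":0.006,"z":0,"wx":0,"wy":0,"wz":0,"grip":0},{"x":0.0,"y":0.0,"z":0,"wx":0,"wy":0,"wz":0,"grip":0},{"x":0,"y":0,"z":0,"wx":0,"wy":0,"wz":0,"grip":0}])

```text
clock: 8.1
tcp_pos: [595.6, 72.8, 152.7]
ee_rot: [-3.142, 0.0, 0.222]
wrist_force: [-0.3, 0.3, -0.6]
gripper_width: 0.3
gripper_force: 0.0
```

```bash
python3 look.py a9; python3 - <<'E'
from h import *
yaw=.2217;R=np.array([[np.cos(yaw),-np.sin(yaw)],[np.sin(yaw),np.cos(yaw)]]);o=np.array([572.5,82.])
s=read_state()
for n in("wrist","top"):
    if n=="top": z=np.load("top.npz");P=z["P"].copy()
    else: p,d,m=grab(n);P=cloud(d,m)
    P[...,:2]=(P[...,:2]-o)@R
    k=(P[...,2]>77)&(P[...,2]<88)&(P[...,0]>40)&(P[...,0]<95)&(abs(P[...,1]+22)<30)
    if k.sum():print(n,"key",k.sum(),P[k].min(0).round(1),P[k].max(0).round(1),np.median(P[k],0).round(1))
print(s["gripper_width"])
E
```

```text
tcp reader [ 20.5 -14.1] 152.7 [-0.3  0.3 -0.6]
-25 345 [[-9.8, 42.4], [3.5, 52.6], [11.7, 55.9]]
-10 709 [[-9.8, 42.7], [3.6, 52.7], [11.7, 56.0]]
10 373 [[-9.9, 42.4], [3.7, 52.8], [11.6, 56.3]]
50 500 [[-13.3, 48.3], [3.5, 56.7], [14.5, 59.2]]
y [-19.63753071  65.90173969]
wrist key 940 [ 54.7 -32.8  77.1] [78.5 -9.8 83.1] [ 67.3 -21.1  80.9]
top key 51 [ 55.6 -32.6  77.2] [ 78.  -11.2  84. ] [ 66.5 -22.7  79.8]
0.04248098404358611
```

>>> jog_arm(deltas=[{"x":0.024,"y":0.004,"z":0,"wx":0,"wy":0,"wz":0,"grip":0},{"x":0.022,"y":0.0035,"z":0,"wx":0,"wy":0,"wz":0,"grip":0},{"x":0,"y":0,"z":0.03,"wx":0,"wy":0,"wz":0,"grip":0},{"x":0,"y":0,"z":0.03,"wx":0,"wy":0,"wz":0,"grip":0},{"x":0,"y":0,"z":0,"wx":0,"wy":0,"wz":0,"grip":0}])

```text
clock: 8.7
tcp_pos: [637.1, 75.5, 88.7]
ee_rot: [-3.14, 0.009, 0.222]
wrist_force: [-0.7, -0.5, -0.6]
gripper_width: -0.2
gripper_force: 0.0
```

>>> jog_arm(deltas=[{"x":0,"y":0,"z":0.004,"wx":0,"wy":0,"wz":0,"grip":0},{"x":0,"y":0,"z":0.003,"wx":0,"wy":0,"wz":0,"grip":0},{"x":0,"y":0,"z":0,"wx":0,"wy":0,"wz":0,"grip":0},{"x":0,"y":0,"z":0,"wx":0,"wy":0,"wz":0,"grip":0}])

```text
clock: 9.1
tcp_pos: [642.5, 75.5, 87.4]
ee_rot: [3.141, -0.002, 0.222]
wrist_force: [-0.4, -0.0, 0.9]
gripper_width: 0.0
gripper_force: 0.0
```

>>> jog_arm(deltas=[{"x":0,"y":0,"z":0.003,"wx":0,"wy":0,"wz":0,"grip":0},{"x":0,"y":0,"z":0.003,"wx":0,"wy":0,"wz":0,"grip":0},{"x":0,"y":0,"z":0.002,"wx":0,"wy":0,"wz":0,"grip":0},{"x":0,"y":0,"z":0,"wx":0,"wy":0,"wz":0,"grip":0}])

```text
clock: 9.5
tcp_pos: [642.2, 75.5, 78.2]
ee_rot: [3.141, -0.001, 0.222]
wrist_force: [0.4, -0.2, 2.7]
gripper_width: -0.3
gripper_force: 1.3
```

>>> jog_arm(deltas=[{"x":0,"y":0,"z":0.001,"wx":0,"wy":0,"wz":0,"grip":0},{"x":0,"y":0,"z":0.001,"wx":0,"wy":0,"wz":0,"grip":0},{"x":0,"y":0,"z":0,"wx":0,"wy":0,"wz":0,"grip":0}])

```text
clock: 9.8
tcp_pos: [642.2, 75.5, 76.4]
ee_rot: [3.141, -0.001, 0.222]
wrist_force: [1.1, -0.9, 3.2]
gripper_width: 0.2
gripper_force: 1.8
```

>>> jog_arm(deltas=[{"x":0,"y":0,"z":0.001,"wx":0,"wy":0,"wz":0,"grip":0},{"x":0,"y":0,"z":0.0005,"wx":0,"wy":0,"wz":0,"grip":0},{"x":0,"y":0,"z":0,"wx":0,"wy":0,"wz":0,"grip":0}])

```text
clock: 10.1
tcp_pos: [642.2, 75.6, 76.0]
ee_rot: [3.141, -0.002, 0.222]
wrist_force: [-0.9, 1.1, 9.3]
gripper_width: -0.3
gripper_force: 4.7
```

Force rose to 9 N while the TCP stalled at 76.0, so the key is bottomed. Releasing.

>>> jog_arm(deltas=[{"x":0,"y":0,"z":-0.003,"wx":0,"wy":0,"wz":0,"grip":0},{"x":0,"y":0,"z":-0.01,"wx":0,"wy":0,"wz":0,"grip":0},{"x":0,"y":0,"z":-0.03,"wx":0,"wy":0,"wz":0,"grip":0},{"x":0,"y":0,"z":-0.03,"wx":0,"wy":0,"wz":0,"grip":0},{"x":-0.045,"y":0,"z":-0.01,"wx":0,"wy":0,"wz":0,"grip":0}])

```text
clock: 10.6
tcp_pos: [604.6, 66.0, 161.0]
ee_rot: [3.14, -0.01, 0.223]
wrist_force: [-0.3, -0.7, 0.8]
gripper_width: 0.1
gripper_force: 0.0
```

>>> jog_arm(deltas=[{"x":-0.03,"y":0,"z":0,"wx":0,"wy":0,"wz":0,"grip":0},{"x":0,"y":0,"z":0,"wx":0,"wy":0,"wz":0,"grip":0},{"x":0,"y":0,"z":0,"wx":0,"wy":0,"wz":0,"grip":0}])

```text
clock: 10.9
tcp_pos: [567.5, 59.0, 157.4]
ee_rot: [-3.141, 0.001, 0.222]
wrist_force: [0.3, -0.6, -0.4]
gripper_width: -0.1
gripper_force: 0.0
```

```bash
python3 look.py b1; python3 - <<'E'
from h import *
yaw=.2217;R=np.array([[np.cos(yaw),-np.sin(yaw)],[np.sin(yaw),np.cos(yaw)]]);o=np.array([572.5,82.])
p,d,m=grab("wrist");P=cloud(d,m);P[...,:2]=(P[...,:2]-o)@R
k=(np.hypot(P[...,0]-66.5,P[...,1]+21.5)<8);print("key z",np.nanmedian(P[k],0).round(1))
E
```

```text
tcp reader [ -9.9 -21.3] 157.4 [ 0.3 -0.6 -0.4]
-40 29 [[2.2, 238.3], [8.4, 248.0], [10.5, 251.4]]
-25 374 [[-8.3, 44.4], [4.6, 53.0], [13.7, 243.3]]
-10 749 [[-8.6, 43.6], [4.8, 53.0], [13.6, 245.5]]
10 374 [[-8.7, 42.5], [4.6, 52.9], [13.8, 56.2]]
50 592 [[-12.3, 44.8], [5.5, 56.6], [17.6, 59.4]]
y [-49.74467226  65.39324141]
key z [ 66.4 -21.7  81.2]
```

View pics/b1.png

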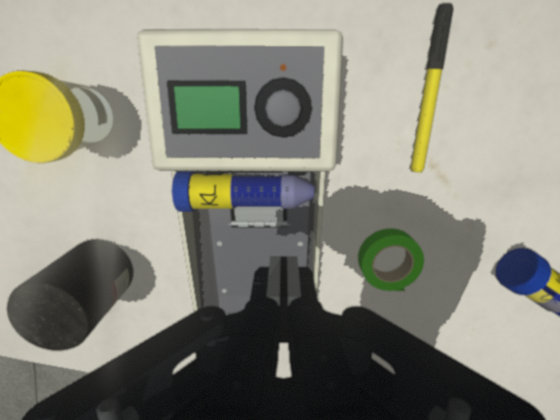

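The tube sits square in the nest (cols 175–315, row 190) with the flap behind it at (258,216). The key at (283,105) is back up at 81 mm and the bystanders are in place. Handing in.

```bash
python3 -c "
from bench import r
print(r.job_done())"
```

```text
the job is handed in; nothing more can be done
None
```

The job is handed in, with no verdict shown: the tube is home against the stop pads with the flap up behind it, and the start key was pressed to its stop (force rose to 9 N) and has sprung back to about 81 mm.

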